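# Set the brake shoe to the gauge mark with the adjuster wheel

### The arm

A 6-joint arm with a two-finger parallel gripper is mounted at the origin on the work surface. World frame = base frame: x ahead of the robot, y to its left, z up, the work surface at z = 0. Lengths are in m, angles in rad, forces in N, time in s.
With the tool pointing down it reaches from about 0.3 to 0.775 m from the base axis. Payload 14.6 kg.
Tool frame: the origin (TCP) lies between the finger pads; the fingertips stand 25 mm ahead of it and the grasp point (between the pads) lies 6 mm ahead of it (robot.tips_ahead is the distance from the TCP to the fingertips, in m); z points along the fingers, y is the direction in which the jaws open and shut (so a half turn about z gives the same grasp; the last joint's range is limited). The gripper opens to 85 mm and grips with 20 to 120 N. Pads are 22 mm wide; open, the fingers measure 114 mm over their backs; the gripper's body (76 mm by 85 mm) begins 54 mm behind the grasp point. The pads swing forward as they close: fully open they stand 13 mm farther back than shut.
Start: joints at [1.072, 0.3, 1.521, -0, 1.321, -0.067], TCP at [0.23, 0.5, 0.256] pointing down, gripper open.
Joint ranges: [-3.03, 3.03], [-0.79, 2.21], [0.23, 2.52], [-1.04, 4.18], [0, 3.07], [-2.55, 2.55]. Speed limits (rad/s): [2.22, 2.22, 2.57, 3.14, 3.14, 3.14].

### API

Orientations are given as a unit quaternion [x, y, z, w].
In Python, from plant import robot gives the robot as it stands.
- The arm moves only by the tool jog_arm, never from a script. Its argument "commands" is a list of rows, each a list of 7 numbers: the turn, a rotation vector about the tool's x, y, z in rad, then the shift along the tool's x, y, z in m, then the gripper command: -1 is shut, 1 is fully open, values between are in proportion. A call has 1 to 12 rows; each row is the pose to reach, as a shift and turn from the pose measured when the call began, along the tool's axes at that moment; what a row does not reach only later rows make up. A row lasts 1/8 s, in which the tool goes at most 62.5 mm and 10.7 degrees, less where a joint would pass 70% of its speed; a pose out of reach is approached as far as the arm can. A call with a gripper value outside its range is refused whole. The fingers move at their own pace and stop on an object; "newtons" is the grip in N (left out, the last holds). Time passes only in rows, so rows that repeat a pose let the fingers close. It gives the time, the measured TCP pose, the force and the opening at its end, in the units of the state.
- robot.sense(): the state, without advancing time (a new reading comes with each control period).
- robot.grab_frame(name): name is "scene" or "top" or "wrist"; returns a dict with "image" (480x640x3 uint8, red, green, blue), "depth" (480x640 float32, m along the optical axis (not along the pixel's ray), 0 where there is no reading), "vertical_fov" (degrees; the focal length in pixels is half the picture's height over the tangent of half this angle, whatever the lens; pixels are square), "cx", "cy" (the principal point, pixels), "rvec" (rotation vector, rad) and "tvec" (3), from world to camera coordinates, as OpenCV has them. Camera axes: x right, y down, z forward; pixel columns grow to the right and rows downward; lengths in m; the calibration is good to about 2 mm. A picture is of the moment at which its call begins.
- robot.close_job(): hands the job in, once; it reports no verdict.
The state is a dict: "clock": time; "q": joint angles; "qd": joint speeds; "tau": joint torques, N m; "eef_pos": TCP position; "tcp_rot": TCP orientation; "contact_force": force on the tool from outside, world axes, zero at the start; "ft_torque": the same for the moment, N m; "gripper_width": opening from 0.0 (shut) to 1.0 (fully open).
Only numpy, scipy, OpenCV 4.12 (cv2) and the standard library are available. Lean on these libraries where they do the work, as an engineer would, in place of code of your own. Each camera call takes 0.05 s, during which the arm holds its last target.

### The job

Set the shoe of the drum brake on the bench: with a fingertip on top of the knurled adjuster wheel, roll the wheel in strokes until the gap has closed and the outer face of the movable shoe's toe block is level with the line on the gauge strip, then take the hand away. Move the shoe only by the wheel, never by pushing the shoe itself, and pick up nothing: leave all the loose things on the bench where they are.

Things in the scene. Friction and masses are not known exactly. Their poses are not given: they have to be found in the camera images.
- stand: Drum brake lying flat, fixed: dark backing plate 250 mm across, hub (top 34 mm, stud tips 48 mm above the bench), two curved shoes 50 mm tall and, between their toes, a fork with the adjuster wheel. Origin: middle of the plate's underside, on the bench; z up. +x points from hub to wheel (away from the robot, yaw within 0.35 rad), +y to the movable shoe.
- adjuster: Knurled steel wheel, 70 mm diameter, 24 mm wide, upright; level axle along the stand's y, 52 mm above the bench, 85 mm from the hub; fork cheeks reach 58 mm. Origin: wheel centre; turns with the wheel. About 0.7 N at the rim turns it; it stays where left. Wheel, fork and shoes float on springs: pressed from above they sink up to 6 mm under 1 to 8 N, then are solid; they rise when let go.
- wheel_top (a point): Highest point of the unpressed adjuster wheel, 87 mm above the bench, mid-width (fixed to the stand, with its axes). Stroking the wheel's top towards the stand's +x (away from the hub) pushes the movable shoe out towards the gauge mark, 4 mm per radian (1.1 mm per 10 mm of rim travel); stroking it back draws the shoe in.
- shoe: The movable shoe, on the stand's +y side: curved, dark, ending in a square dark steel toe block (30 x 30 mm, top 58 mm above the bench) beside the adjuster wheel. The wheel moves it along the stand's y, over 32 mm in all. Origin: the stand's when fully in. Not to be touched.
- shoe_face (a point): On the flat outer (+y) face of the movable shoe's toe block: the top corner nearest the gauge strip, 58 mm above the bench.
- gauge: Fixed gauge: bright flat strip 16 mm wide, 80 mm long, lying level along the stand's y just beyond the toe block (3.5 mm clear of it), its top 56 mm above the bench, carried by a grey post on a foot at its outer end. Origin: on the bench below the mark; axes as the stand's.
- gauge_mark (a point): The gauge mark: the middle of the single black cross line (3 mm wide) on the strip's top. The toe block's outer face is right when it is level with this line along y (axes as the stand's); at the start it stands 8 to 28 mm short, on the -y side.
- bearing_race: Loose steel ring 44 mm wide, 14 mm high, on the bench beyond the adjuster. Bystander. Origin: centre of its underside.
- lug_nut: Loose steel nut 24 mm wide, 24 mm high, on the bench near the stand. Bystander. Origin: centre of its underside.
- deep_socket: Loose steel cylinder 28 mm wide, 60 mm high, standing on the bench near the stand. Bystander. Origin: centre of its underside.
- screwdriver: Screwdriver with black handle lying to the robot's right. Bystander.
- spanner: Steel spanner lying to the robot's left. Bystander.
- spray_can: Grey can 64 mm wide, 140 mm high, standing at the far left or far right. Bystander. Origin: centre of its underside.
- parts_cup: Steel bowl 80 mm wide, 50 mm high, at the far left or far right. Bystander. Origin: centre of its underside.

How it is judged:
On the way:
1. the fingertip bears on the adjuster wheel while the gap is still open (contact force between the fingers and adjuster above 0.3 N and y of shoe_face in the frame of gauge_mark below -0.003 m), for 0.1 s.
At the end, for the whole second after the job is handed in: The outer face of the movable shoe's toe block is within 2.5 mm of the middle of the gauge line, the shoe is at rest, and every loose thing is within 30 mm of where it started (y of shoe_face in the frame of gauge_mark between -0.0025 and 0.0025 m and linear speed of shoe below 0.003 m/s and distance of each of bearing_race, lug_nut, deep_socket, screwdriver, spanner, spray_can, parts_cup from where it was at the start of the episode below 0.03 m); the robot touches nothing.
It fails at once if the shoe is pushed directly (over 2 N) (contact force between any of the fingers, the arm and shoe above 2 N).
It fails at once if a loose thing is lifted, carried or knocked more than 30 mm (not (distance of each of bearing_race, lug_nut, deep_socket, screwdriver, spanner, spray_can, parts_cup from where it was at the start of the episode below 0.03 m)).
It also fails if it takes over 72 s, if anything falls off the work surface, if the arm or the gripper's body presses on something with over 40 N, if the wrist force passes 120 N, or if a joint passes its speed limit or range.

## Working session

There is one attempt and no reset: what is moved stays moved. The work goes in short steps, Python scripts to look and compute and a tool call to move; the robot and the scene stay as the last step left them, time stands still between calls to the robot, and variables do not carry over. Pictures are saved under pics/ and viewed, and the job is handed in when it is done.

Besides the shell and the picture viewer there is one more tool, called after "Call:" as name([rows], argument=value, ...), one row to a line, values as JSON. jog_arm: Moves the arm, as the interface text tells. Its arguments: {"type":"object","properties":{"commands":{"type":"array"},"newtons":{"type":"number"}},"required":["commands"]}

```bash
ls; mkdir -p pics
cat > h.py <<'E'
import numpy as np, cv2
from plant import robot
def grab(n,f):
    d=robot.grab_frame(n); cv2.imwrite('pics/'+f+'.png',cv2.cvtColor(d['image'],cv2.COLOR_RGB2BGR)); np.savez('pics/'+f+'.npz',**d); return d
def K(d):
    f=240/np.tan(np.radians(float(d['vertical_fov']))/2); return f
def world(d,u,v,z=None):
    f=K(d); R=cv2.Rodrigues(np.array(d['rvec'],float))[0]; t=np.array(d['tvec'],float).ravel()
    r=np.array([(u-d['cx'])/f,(v-d['cy'])/f,1.]); C=-R.T@t; w=R.T@r
    s=float(d['depth'][int(round(v)),int(round(u))]) if z is None else (z-C[2])/w[2]
    return C+s*w
def proj(d,p):
    f=K(d); R=cv2.Rodrigues(np.array(d['rvec'],float))[0]; c=R@np.array(p)+np.array(d['tvec'],float).ravel()
    return f*c[0]/c[2]+d['cx'],f*c[1]/c[2]+d['cy']
E
python3 - <<'E'
from h import *
print(robot.sense())
for n in('scene','top','wrist'):
    d=grab(n,n+'0'); R=cv2.Rodrigues(np.array(d['rvec']))[0]; print(n,d['vertical_fov'],d['cx'],d['cy'],-R.T@np.array(d['tvec']).ravel(),R[2])
E
```

```text
pics
{'clock': 0.0, 'q': array([ 1.07239243e+00,  3.00491665e-01,  1.52158704e+00, -1.29079543e-05,
        1.32071663e+00, -6.66336172e-02]), 'qd': array([ 3.88179880e-04,  1.25443294e-03,  1.27735525e-05, -7.32711190e-04,
       -1.97651021e-03,  1.45795457e-03]), 'tau': array([ 6.35110227e-04, -5.43518794e+01, -3.61779857e+01, -1.01326057e-04,
        4.18635682e-03,  2.68296327e-05]), 'eef_pos': array([0.2300851 , 0.49932979, 0.2557075 ]), 'tcp_rot': array([ 2.14210502e-01,  9.76787336e-01, -5.79244286e-04, -1.61634619e-04]), 'contact_force': array([0.69796147, 0.44215458, 0.0664153 ]), 'ft_torque': array([-0.03017773, -0.00157714,  0.03288819]), 'gripper_width': 1.0025015635275014}
scene 51.979763151166296 316.26604000730646 245.55114698735915 [ 1.0932027  -0.57394753  0.75142657] [-0.50103639  0.5748309  -0.64694046]
top 47.32256918447928 318.23532312200695 227.945279388769 [4.82757132e-01 1.42477854e-04 1.46132357e+00] [ 0.08538407  0.02160859 -0.99611376]
wrist 64.26075671964924 316.87865904390884 237.5118155031213 [0.16191761 0.52891518 0.37294991] [ 0.26328806 -0.12269664 -0.95688292]
```

View pics/scene0.png

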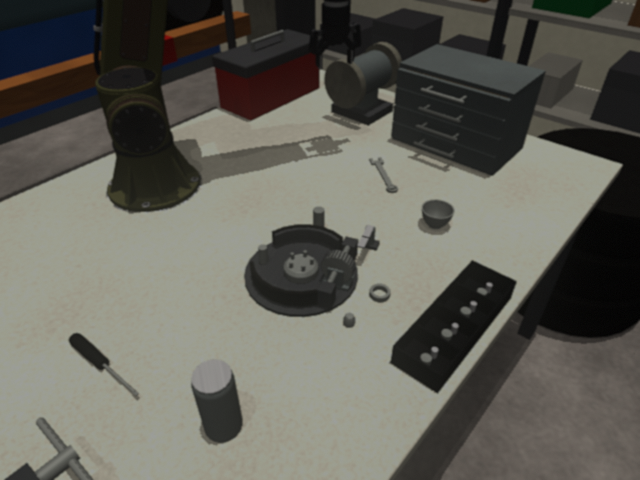

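View pics/top0.png

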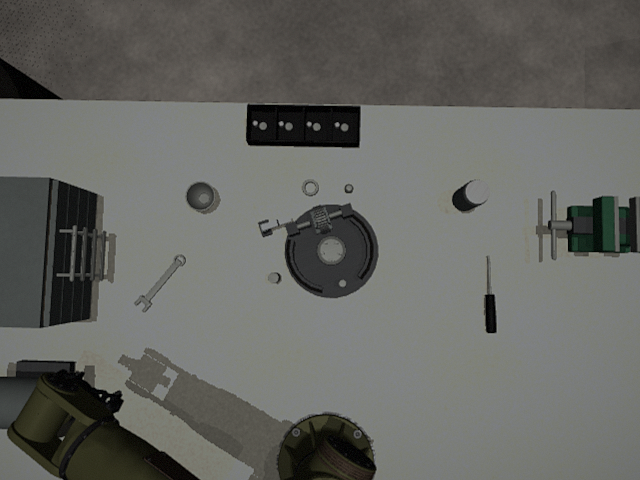

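View pics/wrist0.png

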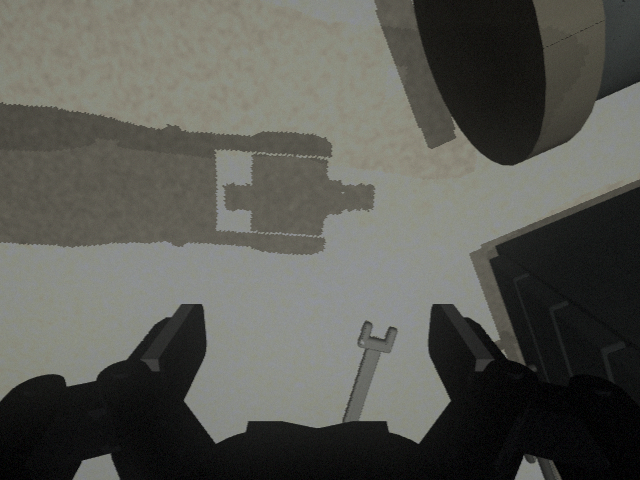

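The top view shows the hub at about (331,250), the wheel at about (320,216) and the gauge foot at about (268,228). I'll zoom in on it.

Run:
```python
from h import *
im=cv2.imread('pics/top0.png')[170:310,240:400]; cv2.imwrite('pics/topz.png',cv2.resize(im,None,fx=5,fy=4.28*5/4.28,interpolation=cv2.INTER_CUBIC)[:600])
im=cv2.imread('pics/scene0.png')[190:340,230:410]; im=cv2.convertScaleAbs(im,alpha=1.7);cv2.imwrite('pics/scenez.png',cv2.resize(im,None,fx=4,fy=4,interpolation=cv2.INTER_CUBIC))
d=np.load('pics/top0.npz')
for u,v in((331,250),(320,213),(309,222),(285,228),(268,228),(344,210),(274,278)): print(u,v,world(d,u,v).round(3))
```

```text
331 250 [ 0.548 -0.003  0.035]
320 213 [0.639 0.026 0.084]
309 222 [0.618 0.055 0.053]
285 228 [ 0.606  0.121 -0.002]
268 228 [0.601 0.161 0.052]
344 210 [ 0.651 -0.035  0.059]
274 278 [0.472 0.141 0.055]
```

View pics/topz.png

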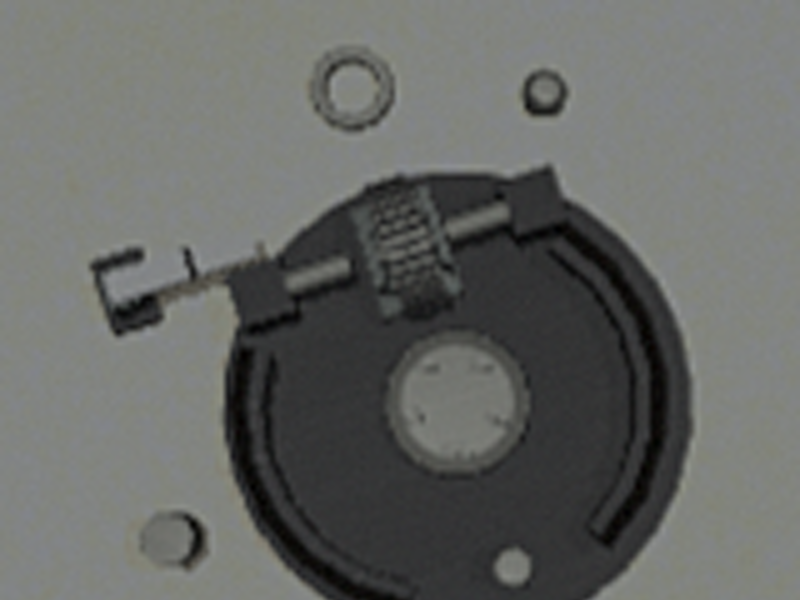

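View pics/scenez.png

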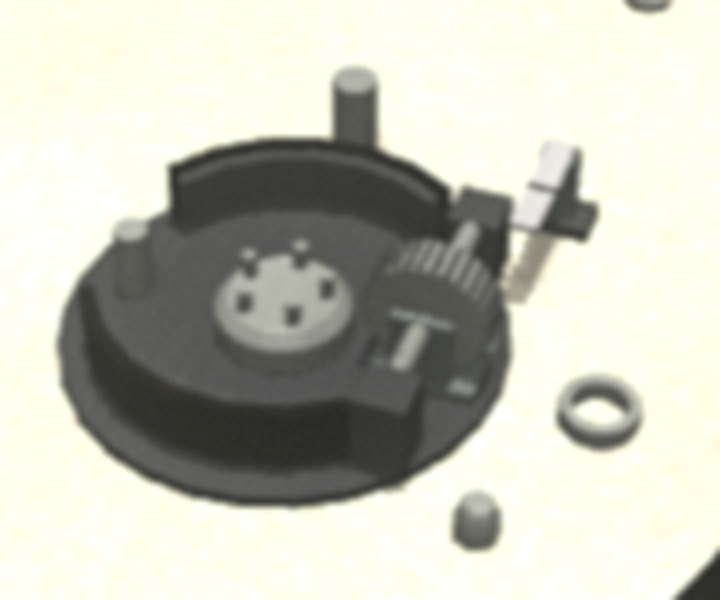

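```bash
cat >> h.py <<'E'
def cloud(d):
    f=K(d); R=cv2.Rodrigues(np.array(d['rvec'],float))[0]; t=np.array(d['tvec'],float).ravel()
    v,u=np.mgrid[0:480,0:640]; D=np.array(d['depth'],float)
    c=np.stack([(u-d['cx'])/f*D,(v-d['cy'])/f*D,D],-1)
    return (c-t)@R
E
python3 - <<'E'
from h import *
d=np.load('pics/top0.npz'); P=cloud(d)
def sel(u0,u1,v0,v1,z0,z1):
    Q=P[v0:v1,u0:u1].reshape(-1,3); return Q[(Q[:,2]>z0)&(Q[:,2]<z1)]
h=sel(310,350,235,268,.025,.045); c,r=cv2.minEnclosingCircle(h[:,:2].astype(np.float32)); print('hub',h.mean(0),c,r)
w=sel(305,340,200,235,.066,.1); print('wheel',len(w),w.mean(0),w[:,2].max(),cv2.minAreaRect(w[:,:2].astype(np.float32)))
b1=sel(280,305,215,245,.05,.066);print('shoe side',len(b1),b1.mean(0))
for n,(u,v) in dict(mark=(278.2,222.6),marklo=(279,226),blockTL=(286,225),blockBL=(288.5,235.5),blockTR=(299,225)).items(): print(n,world(d,u,v,.057),world(d,u,v))
s=np.load('pics/scene0.npz')
for n,(u,v) in dict(wt=(230+455/4,190+250/4),mark=(230+542/4,190+186/4)).items(): print(n,world(s,u,v),world(s,u,v,.056))
print(robot.tips_ahead, [a for a in dir(robot) if a[0]!='_'])
E
```

```text
hub [ 0.54895752 -0.00367856  0.03247364] (0.5493605136871338, -0.0038194251246750355) 0.03771515190601349
wheel 230 [0.62810625 0.02449339 0.08091476] 0.09407428295664987 ((0.6328920125961304, 0.016358792781829834), (0.06420199573040009, 0.0424288809299469), 20.264284133911133)
shoe side 250 [0.60899549 0.10099933 0.05649135]
mark [0.61477237 0.13420219 0.057     ] [0.61437567 0.13379935 0.0612199 ]
marklo [0.60601329 0.13187908 0.057     ] [ 0.61129833  0.13752776 -0.00321533]
blockTL [0.60898371 0.11388301 0.057     ] [0.6081288  0.11311267 0.06651117]
blockBL [0.58199498 0.10668149 0.057     ] [0.58541796 0.1103563  0.0085612 ]
blockTR [0.60969334 0.08034599 0.057     ] [0.60942159 0.08017429 0.06000643]
wt [0.63572458 0.03657189 0.08666311] [0.61462279 0.06473292 0.056     ]
mark [0.61669813 0.14046633 0.05428926] [0.61786745 0.13871318 0.056     ]
0.025 ['IKError', 'close_job', 'grab_frame', 'sense', 'tips_ahead']
```

```bash
cat >> h.py <<'E'
from scipy.spatial.transform import Rotation as Ro
def plan(p,yaw=None):
    s=robot.sense(); R=Ro.from_quat(s['tcp_rot']); 
    sh=R.inv().apply(np.array(p)-s['eef_pos'])
    if yaw is None: rv=np.zeros(3)
    else:
        c,n=np.cos(yaw),np.sin(yaw); T=Ro.from_matrix(np.array([[-c,-n,0],[-n,c,0],[0,0,-1.]]).T.T if 0 else np.column_stack([[-c,-n,0],[-n,c,0],[0,0,-1.]]))
        rv=(R.inv()*T).as_rotvec()
    print('clock',s['clock'],'pos',s['eef_pos'].round(4),'turn',rv.round(4),'shift',sh.round(4),'F',s['contact_force'].round(2)); return rv,sh
E
python3 - <<'E'
from h import *
plan([.62,.03,.22],.33)
E
```

```text
clock 0.15 pos [0.2301 0.4994 0.2559] turn [-8.000e-04 -4.000e-04 -7.618e-01] shift [-0.5505 -0.2631  0.0361] F [-0.16  0.51 -0.18]
```

Call:
jog_arm([
  [0, 0, -0.08, -0.055, -0.026, 0, -1],
  [0, 0, -0.16, -0.11, -0.053, 0, -1],
  [0, 0, -0.24, -0.165, -0.079, 0, -1],
  [0, 0, -0.32, -0.22, -0.105, 0, -1],
  [0, 0, -0.4, -0.275, -0.132, 0, -1],
  [0, 0, -0.48, -0.33, -0.158, 0.01, -1],
  [0, 0, -0.56, -0.385, -0.184, 0.015, -1],
  [0, 0, -0.64, -0.44, -0.21, 0.02, -1],
  [0, 0, -0.7, -0.495, -0.237, 0.03, -1],
  [0, 0, -0.762, -0.55, -0.263, 0.036, -1],
  [0, 0, -0.762, -0.55, -0.263, 0.036, -1],
  [0, 0, -0.762, -0.55, -0.263, 0.036, -1],
])

```text
clock: 1.65
eef_pos: [0.6193, 0.0305, 0.2197]
tcp_rot: [-0.164, 0.986, -0.0, -0.001]
contact_force: [-0.3, -0.5, 0.1]
gripper_width: -0.002
```

Run:
```python
from h import *
d=grab('wrist','w1'); im=cv2.imread('pics/w1.png'); cv2.imwrite('pics/w1b.png',cv2.convertScaleAbs(im,alpha=1.6))
```

```text
(no output)
```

View pics/w1b.png

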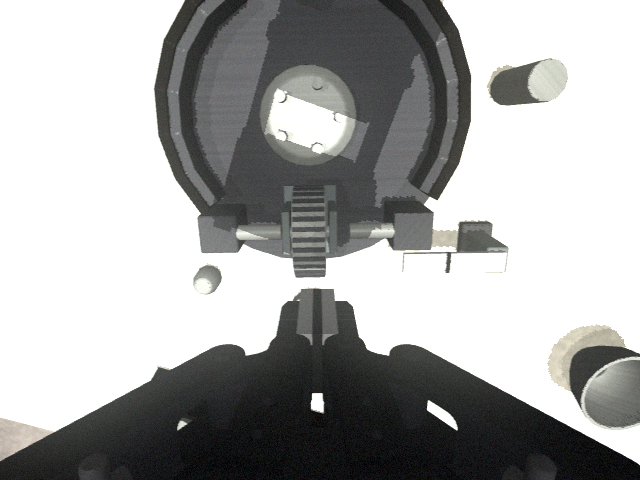

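Run:
```python
from h import *
im=cv2.imread('pics/w1.png')[170:300,270:520]; im=(255*(im/255.)**.6).astype(np.uint8); cv2.imwrite('pics/w1z.png',cv2.resize(im,None,fx=3.2,fy=3.2,interpolation=cv2.INTER_CUBIC))
d=np.load('pics/w1.npz'); s=robot.sense(); P=cloud(d)
D=d['depth']
for v in(205,215,225,235,245,260):
    print(v,[tuple(P[v,u].round(3)) for u in (385,400,420,430,435,445)])
Rt=Ro.from_quat(s['tcp_rot']).as_matrix()
for x in(-.011,0,.011): print('tip',proj(d,s['eef_pos']+Rt@np.array([x,0,.025])))
```

```text
205 [(np.float64(0.593), np.float64(0.081), np.float64(0.021)), (np.float64(0.587), np.float64(0.09), np.float64(0.032)), (np.float64(0.582), np.float64(0.104), np.float64(0.034)), (np.float64(0.583), np.float64(0.124), np.float64(-0.0)), (np.float64(0.581), np.float64(0.129), np.float64(-0.001)), (np.float64(0.578), np.float64(0.137), np.float64(-0.0))]
215 [(np.float64(0.6), np.float64(0.083), np.float64(0.024)), (np.float64(0.591), np.float64(0.085), np.float64(0.058)), (np.float64(0.586), np.float64(0.1), np.float64(0.058)), (np.float64(0.584), np.float64(0.107), np.float64(0.057)), (np.float64(0.59), np.float64(0.133), np.float64(-0.001)), (np.float64(0.587), np.float64(0.14), np.float64(0.0))]
225 [(np.float64(0.602), np.float64(0.078), np.float64(0.056)), (np.float64(0.598), np.float64(0.089), np.float64(0.057)), (np.float64(0.593), np.float64(0.103), np.float64(0.057)), (np.float64(0.591), np.float64(0.11), np.float64(0.058)), (np.float64(0.598), np.float64(0.136), np.float64(-0.001)), (np.float64(0.595), np.float64(0.145), np.float64(-0.001))]
235 [(np.float64(0.61), np.floa
[... 537 characters left out ...]
116), np.float64(0.057)), (np.float64(0.616), np.float64(0.144), np.float64(0.0)), (np.float64(0.613), np.float64(0.152), np.float64(0.0))]
260 [(np.float64(0.645), np.float64(0.106), np.float64(-0.001)), (np.float64(0.64), np.float64(0.119), np.float64(-0.001)), (np.float64(0.62), np.float64(0.115), np.float64(0.056)), (np.float64(0.617), np.float64(0.122), np.float64(0.057)), (np.float64(0.616), np.float64(0.126), np.float64(0.054)), (np.float64(0.613), np.float64(0.133), np.float64(0.055))]
tip (np.float64(320.8846769414393), np.float64(336.7048844231952))
tip (np.float64(320.9912036921907), np.float64(313.1825928047589))
tip (np.float64(321.1021267276287), np.float64(288.68955262124007))
```

View pics/w1z.png

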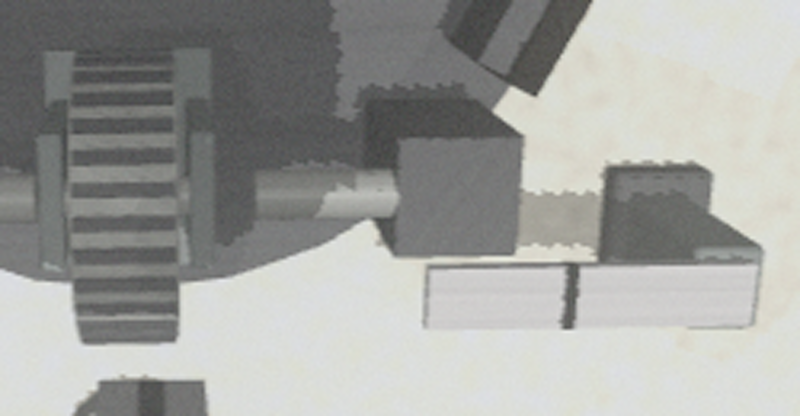

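Run:
```python
from h import *
d=np.load('pics/w1.npz');P=cloud(d)
a=world(d,432.8,248.7,.058); b=world(d,448.4,262.2,.056); l0=world(d,403.3,263.5,.056); l1=world(d,505,262,.056)
e=l1-l0; yaw=np.arctan2(-e[0],e[1]); print('yaw strip',yaw,np.linalg.norm(e))
# block lateral edge
f=world(d,432.8,248.7,.058)-world(d,432.8,213,.058); print('yaw block',np.arctan2(f[1],f[0]),np.linalg.norm(f))
for y in(.29,.31,.33): print(y,'gap',(b-a)@[-np.sin(y),np.cos(y),0])
Q=P.reshape(-1,3); r=np.hypot(Q[:,0]-.629,Q[:,1]-.024); 
W=Q[(r<.05)&(Q[:,2]>.07)&(Q[:,2]<.095)]; 
print(len(W)); 
for y in(.29,.31,.33):
  x=W[:,:2]@[np.cos(y),np.sin(y)]; yy=W[:,:2]@[-np.sin(y),np.cos(y)]; print(y,np.percentile(yy,[1,50,99]).round(4),np.percentile(x,[1,99]).round(4))
x=W[:,:2]@[np.cos(.31),np.sin(.31)]
A=np.column_stack([2*x,2*W[:,2],np.ones(len(x))]); print('circle',np.linalg.lstsq(A,x**2+W[:,2]**2,rcond=None)[0], W[:,2].max())
H=Q[(np.hypot(Q[:,0]-.549,Q[:,1]+.003)<.045)&(abs(Q[:,2]-.034)<.004)]; c=cv2.minEnclosingCircle(H[:,:2].astype(np.float32)); print('hub',c)
```

```text
yaw strip 0.34736387047602074 0.07954562135369088
yaw block 0.41890194848819795 0.02824392571724803
0.29 gap 0.014307808219487784
0.31 gap 0.014080506654362349
0.33 gap 0.013847573074312754
2667
0.29 [-0.1673 -0.155  -0.1428] [0.5785 0.6363]
0.31 [-0.179  -0.167  -0.1552] [0.5754 0.6329]
0.33 [-0.1909 -0.1791 -0.1673] [0.572  0.6293]
circle [ 0.6047205   0.05223103 -0.36724537] 0.08851353248470306
hub ((0.5469054579734802, -0.003559613600373268), 0.03454245626926422)
```

Run:
```python
from h import *
plan([.610,.019,.122],.345)
```

```text
clock 1.7 pos [0.6191 0.0311 0.2201] turn [-0.0004 -0.0009 -0.0144] shift [ 0.0125 -0.0084  0.0981] F [-0.75  0.89 -0.21]
```

Call:
jog_arm([
  [0, 0, -0.0144, 0.0125, -0.0084, 0.04, -1],
  [0, 0, -0.0144, 0.0125, -0.0084, 0.075, -1],
  [0, 0, -0.0144, 0.0125, -0.0084, 0.098, -1],
  [0, 0, -0.0144, 0.0125, -0.0084, 0.098, -1],
])

```text
clock: 2.2
eef_pos: [0.609, 0.0201, 0.1212]
tcp_rot: [-0.172, 0.985, 0.0, -0.002]
contact_force: [-0.2, -0.9, -0.1]
gripper_width: 0.0
```

Run:
```python
from h import *
plan([.610,.019,.109],.345)
```

```text
clock 2.2 pos [0.609  0.0201 0.1212] turn [ 0.0006 -0.0031  0.0012] shift [-0.0006 -0.0014  0.0122] F [-0.18 -0.88 -0.06]
```

Call:
jog_arm([
  [0, 0, 0, 0, -0.001, 0.007, -1],
  [0, 0, 0, 0, -0.001, 0.012, -1],
  [0, 0, 0, 0, -0.001, 0.012, -1],
])

```text
clock: 2.58
eef_pos: [0.6093, 0.0193, 0.1094]
tcp_rot: [-0.172, 0.985, 0.0, -0.001]
contact_force: [-0.5, 0.0, 0.1]
gripper_width: -0.001
```

Call:
jog_arm([
  [0, 0, 0, -0.006, 0, 0, -1],
  [0, 0, 0, -0.012, 0, 0, -1],
  [0, 0, 0, -0.018, 0, 0, -1],
  [0, 0, 0, -0.018, 0, 0, -1],
])

```text
clock: 3.08
eef_pos: [0.6269, 0.0256, 0.1096]
tcp_rot: [-0.172, 0.985, -0.0, -0.001]
contact_force: [0.9, -0.8, 4.7]
gripper_width: 0.003
```

Run:
```python
from h import *
print(robot.sense()['contact_force'])
d=grab('wrist','w2'); im=cv2.imread('pics/w2.png'); cv2.imwrite('pics/w2b.png',cv2.convertScaleAbs(im,alpha=1.6))
print(robot.sense()['contact_force'],robot.sense()['eef_pos'])
```

```text
[ 0.88553821 -0.83067323  4.71126468]
[1.11635027 1.37540222 3.56861681] [0.62664245 0.02545205 0.10945936]
```

View pics/w2b.png

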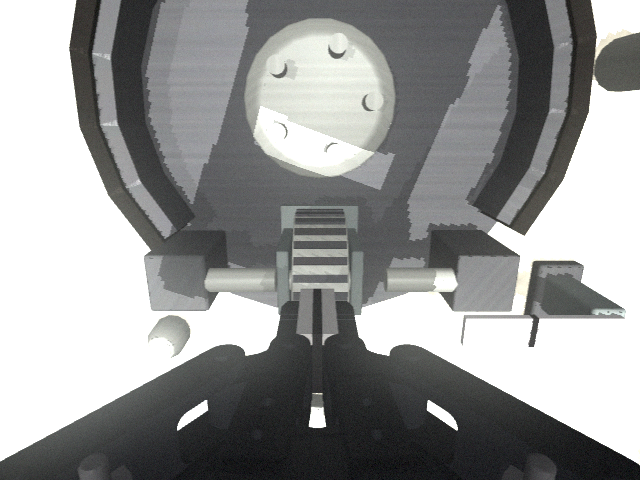

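The fingertip now bears on the wheel with about 4 N. The block's outer edge is at (518,308) and the mark at (533,332), both clearly in view. I'll continue the stroke.

Call:
jog_arm([
  [0, 0, 0, -0.006, 0, 0, -1],
  [0, 0, 0, -0.012, 0, 0, -1],
  [0, 0, 0, -0.018, 0, 0, -1],
  [0, 0, 0, -0.018, 0, -0.015, -1],
  [0, 0, 0, 0.0, 0, -0.015, -1],
  [0, 0, 0, 0.018, 0, -0.012, -1],
  [0, 0, 0, 0.018, 0, -0.012, -1],
])

```text
clock: 4.0
eef_pos: [0.6093, 0.0191, 0.1222]
tcp_rot: [-0.172, 0.985, -0.0, -0.001]
contact_force: [0.8, -0.5, 0.5]
gripper_width: 0.0
```

```bash
cat >> h.py <<'E'
def look(n):
    d=grab('wrist',n); im=cv2.imread('pics/'+n+'.png')
    u,v=map(int,proj(d,[.606,.122,.057])); u0=max(0,min(u-100,440)); v0=max(0,min(v-75,330))
    c=(255*(im[v0:v0+150,u0:u0+200]/255.)**.7).astype(np.uint8)
    cv2.imwrite('pics/'+n+'z.png',cv2.resize(c,None,fx=4,fy=4,interpolation=cv2.INTER_CUBIC)); print('origin',u0,v0); s=robot.sense(); print(s['clock'],s['eef_pos'].round(4))
def gap(n,a,b,o,y=.345):
    d=np.load('pics/'+n+'.npz'); A=world(d,o[0]+a[0]/4,o[1]+a[1]/4,.058);B=world(d,o[0]+b[0]/4,o[1]+b[1]/4,.056)
    print(n,A.round(4),B.round(4),'gap',((B-A)@[-np.sin(y),np.cos(y),0]).round(5))
E
python3 - <<'E'
from h import *
look('w3')
E
```

```text
origin 400 255
4.05 [0.61   0.0193 0.1223]
```

View pics/w3z.png

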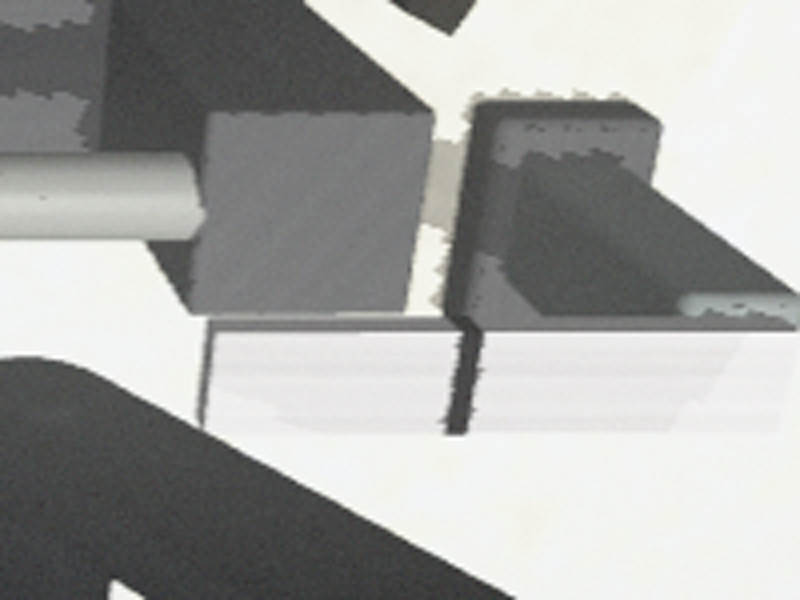

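Run:
```python
from h import *
gap('w3',(405,312),(463,380),(400,255)); gap('w3',(405,312),(470,332),(400,255))
gap('w3',(431,112),(463,380),(400,255))
d=np.load('pics/w2.npz');gap('w2',(518*4,308*4),(533.5*4,331*4),(0,0))
plan([.610,.019,.109],.345)
```

```text
w3 [0.6068 0.1222 0.058 ] [0.6142 0.1361 0.056 ] gap 0.01057
w3 [0.6068 0.1222 0.058 ] [0.6073 0.1334 0.056 ] gap 0.01038
w3 [0.5797 0.1116 0.058 ] [0.6142 0.1361 0.056 ] gap 0.01134
w2 [0.6045 0.1208 0.058 ] [0.6138 0.1358 0.056 ] gap 0.01097
clock 4.05 pos [0.61   0.0193 0.1223] turn [ 0.     -0.0015  0.0011] shift [ 0.0001 -0.0003  0.0133] F [0.08 0.4  0.06]
```

Call:
jog_arm([
  [0, 0, 0, 0, 0, 0.0138, -1],
  [0, 0, 0, 0, 0, 0.0138, -1],
  [0, 0, 0, -0.006, 0, 0.0138, -1],
  [0, 0, 0, -0.012, 0, 0.0138, -1],
  [0, 0, 0, -0.018, 0, 0.0138, -1],
  [0, 0, 0, -0.024, 0, 0.0138, -1],
  [0, 0, 0, -0.03, 0, 0.0138, -1],
  [0, 0, 0, -0.036, 0, 0.0138, -1],
  [0, 0, 0, -0.036, 0, 0, -1],
  [0, 0, 0, -0.018, 0, 0, -1],
  [0, 0, 0, 0, 0, 0, -1],
  [0, 0, 0, 0, 0, 0, -1],
])

```text
clock: 5.55
eef_pos: [0.6095, 0.019, 0.123]
tcp_rot: [-0.172, 0.985, -0.0, -0.001]
contact_force: [0.4, 0.4, 0.6]
gripper_width: 0.002
```

Run:
```python
from h import *
look('w4');plan([.610,.019,.1085],.345)
```

```text
origin 400 254
5.6 [0.6101 0.0192 0.123 ]
clock 5.6 pos [0.6101 0.0192 0.123 ] turn [-0.0001 -0.001   0.0008] shift [ 0.0002 -0.0002  0.0145] F [-0.43 -0.82 -0.85]
```

View pics/w4z.png

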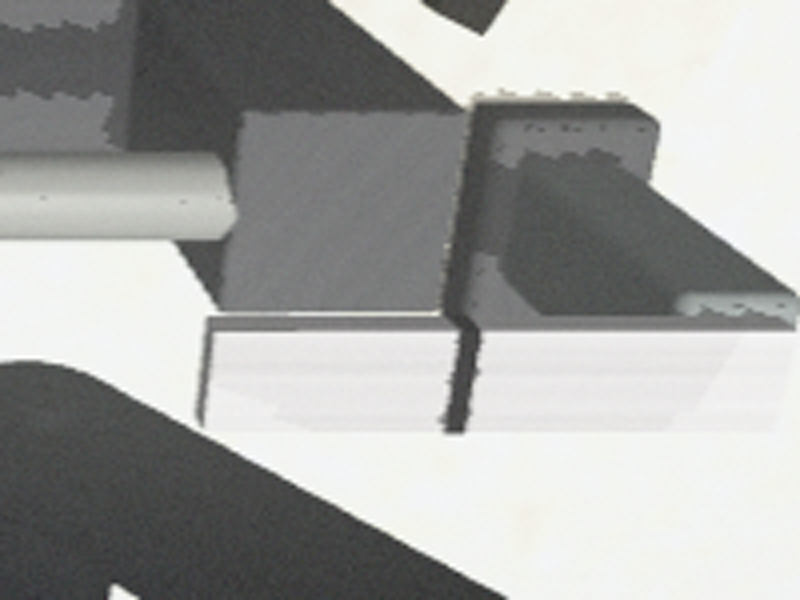

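Run:
```python
from h import *
gap('w4',(438,310),(463,380),(400,254)); gap('w4',(464,110),(463,380),(400,254)); gap('w4',(438,310),(470,332),(400,254))
```

```text
w4 [0.6051 0.1265 0.058 ] [0.6143 0.1364 0.056 ] gap 0.00621
w4 [0.578  0.1157 0.058 ] [0.6143 0.1364 0.056 ] gap 0.00716
w4 [0.6051 0.1265 0.058 ] [0.6073 0.1337 0.056 ] gap 0.00602
```

Call:
jog_arm([
  [0, 0, 0, 0, 0, 0.0145, -1],
  [0, 0, 0, 0, 0, 0.0145, -1],
  [0, 0, 0, -0.006, 0, 0.0145, -1],
  [0, 0, 0, -0.012, 0, 0.0145, -1],
  [0, 0, 0, -0.018, 0, 0.0145, -1],
  [0, 0, 0, -0.024, 0, 0.0145, -1],
  [0, 0, 0, -0.03, 0, 0.0145, -1],
  [0, 0, 0, -0.036, 0, 0.0145, -1],
  [0, 0, 0, -0.036, 0, 0, -1],
  [0, 0, 0, -0.018, 0, 0, -1],
  [0, 0, 0, 0, 0, 0, -1],
  [0, 0, 0, 0, 0, 0, -1],
])

```text
clock: 7.1
eef_pos: [0.6097, 0.0189, 0.1238]
tcp_rot: [-0.172, 0.985, -0.0, -0.0]
contact_force: [-0.8, -0.2, -0.9]
gripper_width: -0.001
```

Run:
```python
from h import *
look('w5');plan([.560,.110,.200],.345)
```

```text
origin 400 253
7.15 [0.6103 0.0191 0.1238]
clock 7.15 pos [0.6103 0.0191 0.1238] turn [-0.0004 -0.0003  0.0004] shift [ 0.0166  0.1025 -0.0762] F [-0.24 -0.34  0.31]
```

View pics/w5z.png

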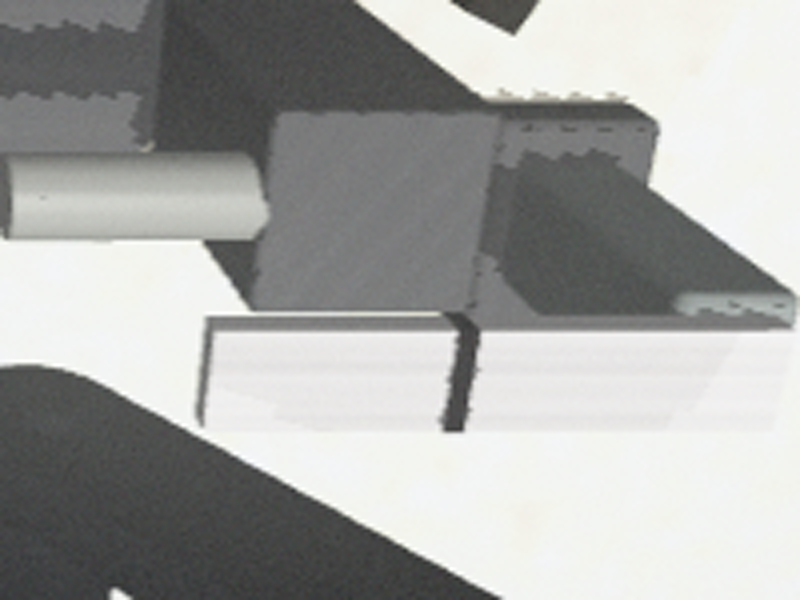

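Run:
```python
from h import *
gap('w5',(473,308),(463,380),(400,253)); gap('w5',(499,110),(463,380),(400,253)); gap('w5',(473,308),(468,332),(400,253))
```

```text
w5 [0.6032 0.131  0.058 ] [0.6144 0.1366 0.056 ] gap 0.00154
w5 [0.5764 0.1201 0.058 ] [0.6144 0.1366 0.056 ] gap 0.00264
w5 [0.6032 0.131  0.058 ] [0.6074 0.1336 0.056 ] gap 0.00108
```

Call:
jog_arm([
  [0, 0, 0, 0.0, 0.0, -0.04, -1],
  [0, 0, 0, 0.0, 0.05, -0.076, -1],
  [0, 0, 0, 0.0, 0.11, -0.076, -1],
  [0, 0, 0, 0.0, 0.11, -0.076, -1],
  [0, 0, 0, 0.0, 0.11, -0.076, -1],
])

```text
clock: 7.78
eef_pos: [0.5735, 0.1228, 0.1999]
tcp_rot: [-0.172, 0.985, -0.0, -0.0]
contact_force: [-0.3, -0.1, -0.0]
gripper_width: 0.003
```

Run:
```python
from h import *
look('w6')
```

```text
origin 202 197
7.825 [0.5736 0.1222 0.1997]
```

View pics/w6z.png

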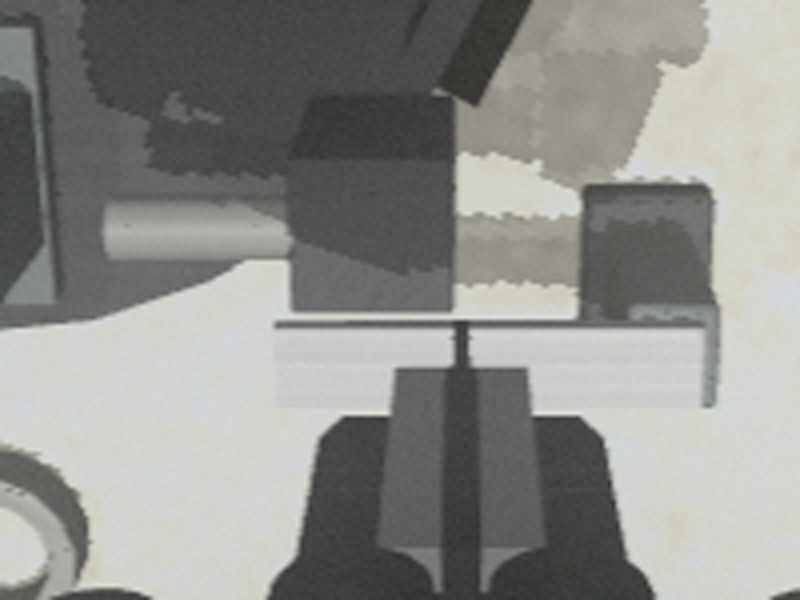

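Run:
```python
from h import *
plan([.6214,.023,.125],.345)
```

```text
clock 7.825 pos [0.5736 0.1222 0.1997] turn [-0.0005 -0.0005 -0.    ] shift [-0.0115 -0.1094  0.0748] F [-0.63 -0.57  0.17]
```

Call:
jog_arm([
  [0, 0, 0, 0, -0.05, 0, -1],
  [0, 0, 0, -0.0115, -0.1094, 0.02, -1],
  [0, 0, 0, -0.0115, -0.1094, 0.0748, -1],
  [0, 0, 0, -0.0115, -0.1094, 0.0748, -1],
  [0, 0, 0, -0.0115, -0.1094, 0.0748, -1],
])

```text
clock: 8.45
eef_pos: [0.6221, 0.023, 0.1269]
tcp_rot: [-0.172, 0.985, -0.0, 0.001]
contact_force: [1.1, 0.4, 0.3]
gripper_width: 0.001
```

Run:
```python
from h import *
plan([.6214,.023,.1085],.345)
```

```text
clock 8.45 pos [0.6221 0.023  0.1269] turn [-0.0011  0.0011 -0.0002] shift [0.0007 0.0003 0.0184] F [1.06 0.39 0.28]
```

Call:
jog_arm([
  [0, 0, 0, 0.0007, 0, 0.012, -1],
  [0, 0, 0, 0.0007, 0, 0.0178, -1],
  [0, 0, 0, 0.0007, 0, 0.0178, -1],
  [0, 0, 0, -0.0045, 0, 0.0178, -1],
  [0, 0, 0, -0.009, 0, 0.0178, -1],
  [0, 0, 0, -0.0125, 0, 0.0178, -1],
  [0, 0, 0, -0.0125, 0, 0.0178, -1],
  [0, 0, 0, -0.0125, 0, 0, -1],
  [0, 0, 0, -0.0125, 0.0, -0.05, -1],
  [0, 0, 0, 0, 0.05, -0.075, -1],
  [0, 0, 0, 0.0115, 0.11, -0.075, -1],
  [0, 0, 0, 0.0115, 0.11, -0.075, -1],
])

```text
clock: 9.95
eef_pos: [0.5725, 0.1253, 0.2033]
tcp_rot: [-0.173, 0.985, -0.0, 0.001]
contact_force: [0.2, -0.3, 0.0]
gripper_width: -0.003
```

Run:
```python
from h import *
look('w7')
```

```text
origin 198 195
10.0 [0.5734 0.1237 0.203 ]
```

View pics/w7z.png

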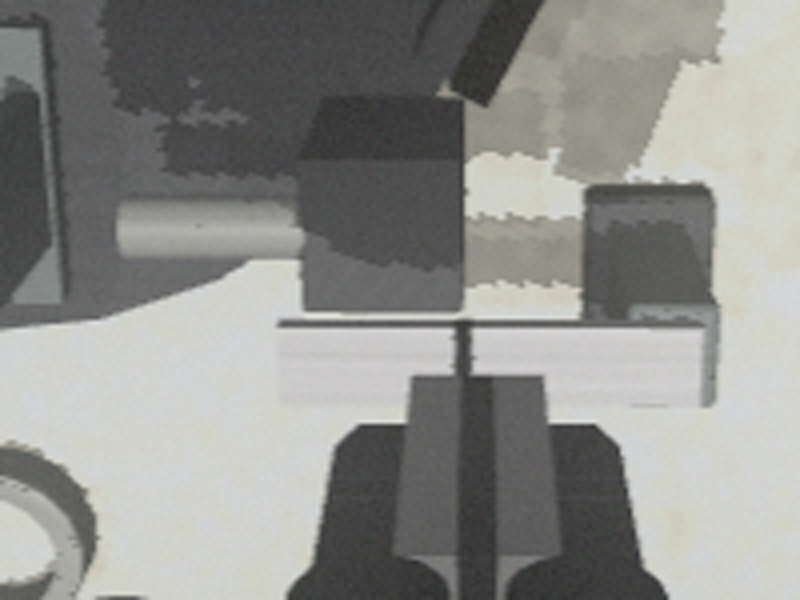

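The face edge is at zoom x≈464 and the mark centre at ≈463, so they are level. I'll raise the hand, check that nothing has moved, and hand in.

Call:
jog_arm([
  [0, 0, 0, 0, 0, -0.05, -1],
  [0, 0, 0, 0, 0, -0.08, -1],
  [0, 0, 0, 0, 0, -0.08, -1],
  [0, 0, 0, 0, 0, -0.08, -1],
])

```text
clock: 10.5
eef_pos: [0.5733, 0.123, 0.2823]
tcp_rot: [-0.172, 0.985, -0.001, 0.001]
contact_force: [-0.8, 0.5, -0.4]
gripper_width: -0.001
```

Run:
```python
from h import *
gap('w7',(464,309),(463,345),(198,195))
look('w8'); grab('scene','scene8')
a=cv2.imread('pics/scene0.png');b=cv2.imread('pics/scene8.png')
cv2.imwrite('pics/sc8.png',b)
```

```text
w7 [0.603  0.1328 0.058 ] [0.6106 0.1353 0.056 ] gap -0.00018
origin 205 164
10.55 [0.5732 0.1231 0.2819]
```

View pics/w8z.png

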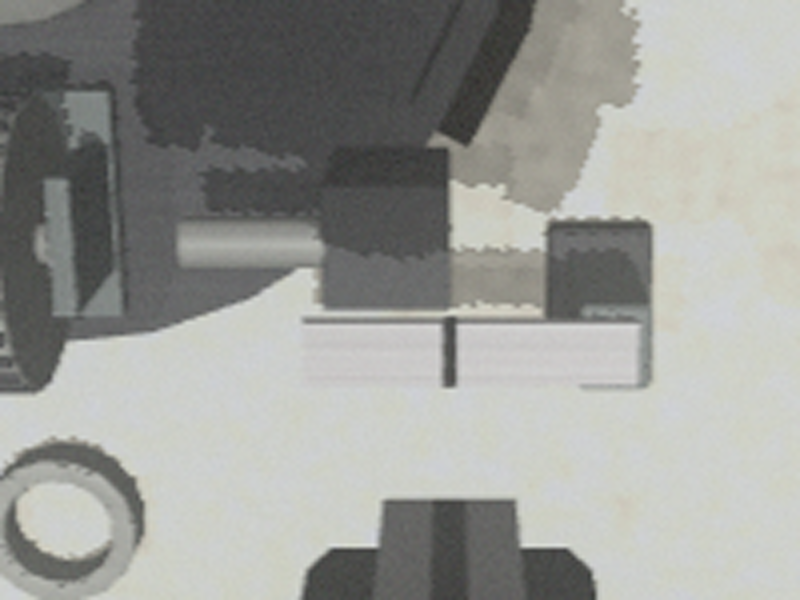

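View pics/sc8.png

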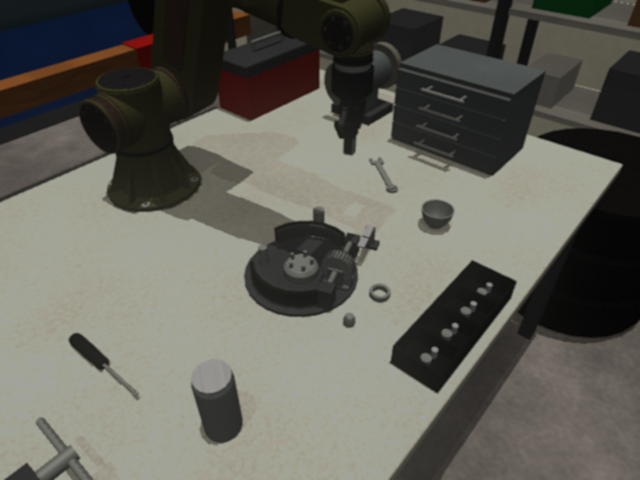

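The face edge (zoom x≈449) meets the line (≈449), and every loose thing is where it was. The hand is clear.

Run:
```python
from plant import robot
print(robot.close_job())
```

```text
the job is handed in; nothing more can be done
None
```

The toe block's outer face now stands level with the gauge line, and the job is handed in. No verdict was reported. I rolled the wheel in three long strokes and one short one with the shut fingertips, pressing with about 4 N at the one point where I checked.

| After stroke | Gap to the line (mm) |
|---|---|
| start | 13.8 |
| 1 (long) | 10.5 |
| 2 (long) | 6.2 |
| 3 (long) | 1.5 |
| 4 (short) | about 0 (computed -0.2) |

- **Final alignment:** two wrist views from nearly straight above, the second after raising the hand, show the face edge on the middle of the line. The oblique views disagreed by up to about 1 mm depending on which corner I used, so I relied on the overhead ones.
- **Loose things:** in the final scene picture all of them look to be where they started. I compared by eye and did not measure distances.
- **Hand and time:** the hand was well clear of the brake, with no contact force above sensor noise. The robot's clock stood at about 10.6 s of the 72 s allowed.

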